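Wipe plaster flakes off a craft board

TASK

Pick up the wooden scraper block by its upright handle and use it, standing on its long foot, to wipe both plaster flakes across the work board and over its edge into the grey catch tray. Do not touch the flakes with the fingers. Then leave the scraper standing upright on the work board and let go of it.

Things in the scene. Friction and masses are not known exactly. Their poses are not given: they have to be found in the camera images.
- scraper_grip (a point): wooden scraper on the table right of the board: foot 150 mm long (x), 36 thick (y), 28 tall; upright handle on its middle 60 mm wide (x), 22 thick (y), reaching 28 to 92 mm above the underside; 0.2 kg. This point: centre of the handle, 60 mm above the underside, z up. Grip across the 22 mm. A handleless offcut lies in line with it, 40 mm tall; other things on the table are under 80 mm tall
- board: fixed plywood work board 220 mm (x) by 230 mm (y), flat top 45 mm above the table, no rim; origin on the table under its centre, z up. A grey open tray lies lower along its +y edge (robot's left), 220 mm in x, from y = 115 mm to its far wall at y = 235 mm; tray floor 4 mm, walls 26 mm above the table, all below the board's top
- chip1: a loose white flake of set plaster, 28 mm by 22 mm and 10 mm thick, lying on the board, within 45 mm of its centre in x; origin: the centre of its underside as it lies at the start. About 12 g. The one farther from the tray, at board y = -30 to 0 mm
- chip2: a loose white flake of set plaster, 28 mm by 22 mm and 10 mm thick, lying on the board, within 45 mm of its centre in x; origin: the centre of its underside as it lies at the start. About 12 g. The one nearer the tray, at board y = 35 to 70 mm
Things that resemble listed ones, but are neither listed nor needed, are in the scene too. What is shaped like the part that bears scraper_grip but red or turquoise is not meant. Leave any blue look-alike of the chip1 alone.

How it is judged:
By the outcome, as a careful person would: the job done as asked, in the order asked, and still so for the second after the job is handed in, with the robot touching nothing.
It also fails if it takes over 48 s, if anything falls off the work surface, if the arm or the gripper's body presses on something with over 40 N, if the wrist force passes 120 N, or if a joint passes its speed limit or range.

ROBOT

A 6-joint arm with a two-finger parallel gripper is mounted at the origin on the work surface. World frame = base frame: x ahead of the robot, y to its left, z up, the work surface at z = 0. Lengths are in m, angles in rad, forces in N, time in s.
With the tool pointing down it reaches from about 0.425 to 1.125 m from the base axis. Payload 14.9 kg.
Tool frame: the origin (TCP) lies midway between the tips of the shut fingers; the grasp point (between the pads) lies 19 mm behind it; z points along the fingers, y is the direction in which the jaws open and shut (so a half turn about z gives the same grasp; the last joint's range is limited). The gripper opens to 91 mm and grips with 3 to 60 N. Pads are 32 mm wide; open, the fingers measure 118 mm over their backs; the gripper's body (76 mm by 178 mm) begins 60 mm behind the grasp point.
Start: joints at [-1.318, 0.379, 1.734, -0, 1.028, -0.033], TCP at [0.197, -0.672, 0.214] pointing down, gripper open.
Joint ranges: [-2.77, 2.77], [-0.74, 2.19], [0, 2.66], [-1.06, 4.2], [0.31, 2.87], [-3.08, 3.08]. Speed limits (rad/s): [1.89, 1.89, 2.39, 3.14, 3.14, 3.14].

INTERFACE

Orientations are given as a unit quaternion [w, x, y, z].
In Python, from station import arm gives the robot as it stands.
- The arm moves only by the shell command python3 -m pendant 'ROWS' [FORCE]. ROWS is a JSON object of lists of equal length, an entry for each row: "delta_pos": the shift along the world's x, y, z in cm, a list of three; "delta_rot": the turn, a rotation vector about the world's x, y, z in rad, a list of three; "gripper": the finger opening in cm, from 0 to 9.12. In form: {"delta_pos": [[dx, dy, dz], ...], "delta_rot": [[rx, ry, rz], ...], "gripper": [gripper, ...]}. A call has 1 to 10 rows; each row shifts and turns the commanded pose from where the row before left it; what a row does not reach is not made up. A row lasts 1/10 s, in which the tool goes at most 50 mm and 8.59 degrees, less where a joint would pass 70% of its speed; a pose out of reach is approached as far as the arm can. A call with a gripper value outside its range is refused whole. The fingers move at their own pace and stop on an object; FORCE is the grip in N (left out, the last holds). Time passes only in rows, so rows that do not move let the fingers close. It gives the time, the measured TCP pose, the force and the opening at its end, in the units of the state.
- arm.get_obs(): the state, without advancing time (a new reading comes with each control period).
- arm.read_camera(name): name is "side" or "top"; returns a dict with "image" (400x640x3 uint8, blue, green, red), "depth" (400x640 float32, m along the optical axis (not along the pixel's ray), 0 where there is no reading), "fx", "fy", "cx", "cy" (pixels), "R" (3x3) and "t" (3): a world point X has camera coordinates R X + t. Camera axes: x right, y down, z forward; pixel columns grow to the right and rows downward; lengths in m; the calibration is good to about 2 mm. A picture is of the moment at which its call begins.
- arm.close_job(): hands the job in, once; it reports no verdict.
The state is a dict: "time_s": time; "q": joint angles; "joint_velocities": joint speeds; "effort": joint torques, N m; "eef_pos": TCP position; "tool_rot": TCP orientation; "contact_force": force on the tool from outside, world axes, zero at the start; "wrist_torque": the same for the moment, N m; "width": finger opening in m.
Only numpy, scipy, OpenCV 4.12 (cv2) and the standard library are available. Lean on these libraries where they do the work, as an engineer would, in place of code of your own. Each camera call takes 0.05 s, during which the arm holds its last target.

## Working session

There is one attempt and no reset: what is moved stays moved. The work goes in short steps, Python scripts to look and compute and a shell command to move; the robot and the scene stay as the last step left them, time stands still between calls to the robot, and variables do not carry over. Pictures are saved under pics/ and viewed, and the job is handed in when it is done.

```bash
mkdir -p pics; ls; cat > h.py <<'E'
import numpy as np,cv2
from station import arm
def snap(n,tag):
    c=arm.read_camera(n); cv2.imwrite(f'pics/{tag}.png',c['image']); np.savez(f'pics/{tag}.npz',**c); return c
def ray(c,u,v,z):
    R=np.array(c['R']);t=np.array(c['t']);o=-R.T@t
    d=R.T@np.array([(u-c['cx'])/c['fx'],(v-c['cy'])/c['fy'],1.])
    return o+d*(z-o[2])/d[2]
def cloud(c):
    v,u=np.mgrid[0:400,0:640];d=c['depth']
    P=np.stack([(u-c['cx'])/c['fx']*d,(v-c['cy'])/c['fy']*d,d],-1)
    return (P-np.array(c['t']))@np.array(c['R'])
E
python3 - <<'E'
from h import *
for n in('top','side'):
    c=snap(n,n+'0'); R=np.array(c['R']);print(n,-R.T@np.array(c['t']),R.round(2).tolist(),c['fx'])
o=arm.get_obs();print(o['time_s'],o['eef_pos'],o['tool_rot'],o['width'])
E
```

```text
pics
top [ 0.53020288 -0.1331913   0.7889736 ] [[-0.02, -1.0, -0.06], [-0.99, 0.03, -0.17], [0.17, 0.05, -0.98]] 364.6516682331046
side [0.53018398 0.50429652 0.5151598 ] [[-0.98, -0.2, -0.01], [-0.11, 0.56, -0.82], [0.18, -0.81, -0.57]] 415.1340568320568
0.1 [ 0.19726096 -0.67123255  0.21331161] [-5.33391061e-04  9.89802428e-01  1.42446009e-01 -6.27479360e-05] 0.09143159729057884
```

View pics/top0.png

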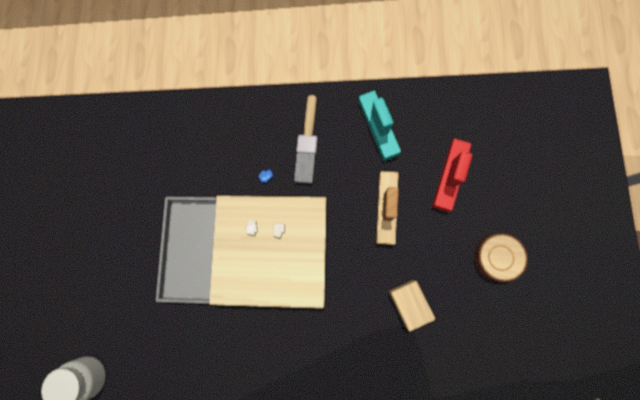

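View pics/side0.png

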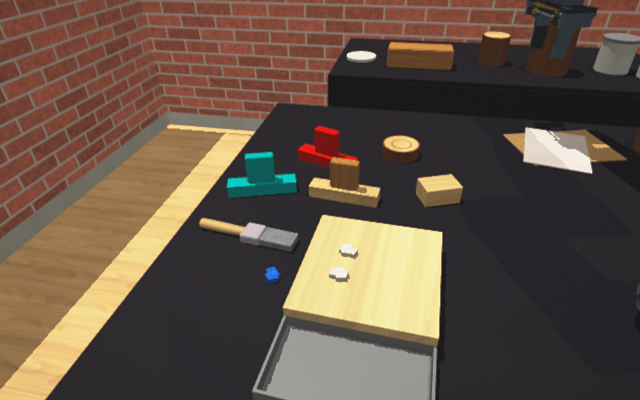

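The top view shows the scraper at about (388,207), the handleless offcut at (412,305), the red look-alike at (453,175) and the turquoise one at (380,125). The wooden one with a handle fits the description. White flakes are at (252,228) and (279,230), the blue look-alike at (265,175), and the tray is left of the board. I'll confirm this in an enlarged crop and measure.

```bash
python3 - <<'E'
from h import *
c=dict(np.load('pics/top0.npz'));s=dict(np.load('pics/side0.npz'))
im=c['image']
cv2.imwrite('pics/crop0.png',cv2.resize(im[150:330,150:450],None,fx=2.6,fy=2.6,interpolation=cv2.INTER_CUBIC))
for n,c,boxes in(('top',c,{'scr':(365,160,415,255),'chips':(240,215,295,245),'board':(205,190,332,312)}),('side',s,{'scr':(300,150,385,210),'chips':(320,235,365,290),'board':(285,210,450,340)})):
    P=cloud(c);ok=c['depth']>0
    def sel(b):
        m=np.zeros(ok.shape,bool);m[b[1]:b[3],b[0]:b[2]]=1;return m&ok
    def rep(k,m):
        p=P[m]
        r=cv2.minAreaRect(p[:,:2].astype(np.float32)*1000)
        print(n,k,len(p),'mean',p.mean(0).round(4),'z',np.percentile(p[:,2],[2,50,98]).round(4),'rect',np.round(r[0],1),np.round(r[1],1),round(r[2],1))
    m=sel(boxes['scr']);
    rep('foot',m&(P[...,2]>.02)&(P[...,2]<.034)); rep('handle',m&(P[...,2]>.04)&(P[...,2]<.1)); rep('htop',m&(P[...,2]>.086)&(P[...,2]<.1))
    rep('board',sel(boxes['board'])&(P[...,2]>.038)&(P[...,2]<.049))
    hsv=cv2.cvtColor(c['image'],cv2.COLOR_BGR2HSV)
    w=((hsv[...,1]<70)&(hsv[...,2]>120)&sel(boxes['chips'])).astype(np.uint8)
    k,l,st,ce=cv2.connectedComponentsWithStats(w)
    for i in range(1,k):
        if st[i,4]>15: rep('chip',l==i);print(ce[i],st[i],ray(c,*ce[i],.053).round(4)); 
E
```

```text
top foot 815 mean [ 0.6363 -0.2359  0.0278] z [0.0244 0.0278 0.0309] rect [ 641.3 -239.2] [ 36.3 150.1] 84.3
top handle 450 mean [ 0.6389 -0.2367  0.0857] z [0.0484 0.0912 0.094 ] rect [ 641.2 -239.1] [22.4 60.3] 84.3
top htop 349 mean [ 0.6407 -0.2386  0.0914] z [0.0869 0.0916 0.0941] rect [ 641.4 -239.3] [22.3 59.8] 83.8
top board 11806 mean [0.5545 0.0082 0.0446] z [0.042  0.0446 0.0473] rect [558.2   9.8] [230.4 220.2] 87.3
top chip 639 mean [0.6019 0.0098 0.0488] z [0.0424 0.046  0.0565] rect [604.2  11.5] [113.9  38.2] 86.4
[267.38028169 228.53677621] [240 218  55  20 639] [0.6015 0.0089 0.053 ]
top chip 18 mean [ 0.6172 -0.0337  0.0441] z [0.0416 0.0441 0.0464] rect [617.7 -34.4] [10.  14.8] 11.9
[288.66666667 220.72222222] [285 218   9   6  18] [ 0.6162 -0.0349  0.053 ]
side foot 956 mean [ 0.6595 -0.2669  0.0271] z [0.0205 0.0277 0.0329] rect [ 652.  -303.7] [211.  217.3] 13.2
side handle 788 mean [ 0.645  -0.235   0.0694] z [0.0408 0.0708 0.0927] rect [ 662.6 -296.9] [ 60.5 169. ] 17.6
side htop 206 mean [ 0.643  -0.2332  0.0906] z [0.0862 0.0912 0.0929] rect [ 643.5 -235. ] [23.9 59.1] 84.2
side board 14284 mean [0.5561 0.0313 0.0452] z [0.0419 0.0453 0.047 ] rect [560.6  11.1] [233.8 220. ] 87.4
side chip 167 mean [ 0.6003 -0.0099  0.0546] z [0.0499 0.0551 0.0567] rect [603.3 -11.6] [24.8 34.1] 69.7
[347.89820359 249.13772455] [339 243  19  13 167] [ 0.6005 -0.0117  0.053 ]
side chip 196 mean [0.6066 0.0463 0.0546] z [0.0494 0.055  0.0567] rect [607.   45.5] [28.  23.9] 10.0
[338.21938776 272.49489796] [329 267  19  14 196] [0.6068 0.0448 0.053 ]
```

View pics/crop0.png

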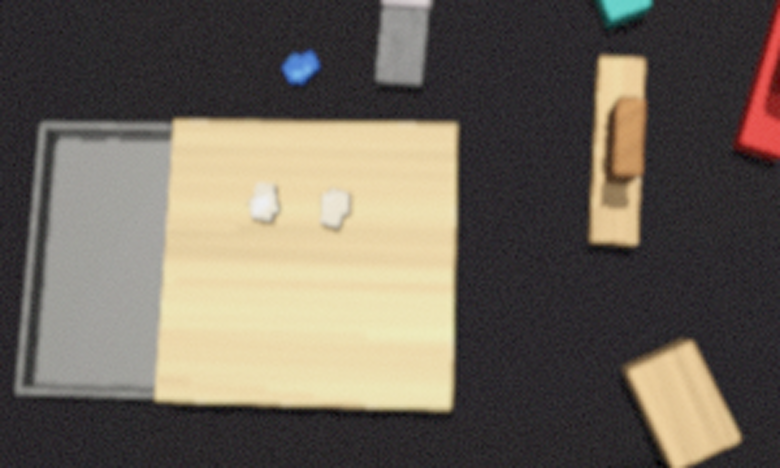

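The crop confirms it: the wooden scraper with the handle is right of the board, both flakes are white, and the offcut has no handle. The measured sizes (150×36, 60×22, z 92 mm) match the description. Moving over the scraper now.

```bash
python3 -m pendant '{"delta_pos":[[3.2,3.1,0],[3.2,3.1,0],[3.2,3.1,0],[3.2,3.1,0],[3.2,3.1,0],[3.2,3.1,0],[3.2,3.1,0],[3.2,3.1,0],[3.2,3.1,0],[3.2,3.1,0]],"delta_rot":[[0,0,-0.04],[0,0,-0.04],[0,0,-0.04],[0,0,-0.04],[0,0,-0.04],[0,0,-0.04],[0,0,-0.04],[0,0,-0.04],[0,0,-0.03],[0,0,-0.03]],"gripper":[6,6,6,6,6,6,6,6,6,6]}' 20
python3 -m pendant '{"delta_pos":[[3.2,3.1,0],[3.2,3.1,0],[3.2,3.1,0],[2.8,3.0,0],[0,0,0],[0,0,0]],"delta_rot":[[0,0,0],[0,0,0],[0,0,0],[0,0,0],[0,0,0],[0,0,0]],"gripper":[6,6,6,6,6,6]}'
```

```text
time_s: 1.1
eef_pos: [0.5183, -0.36, 0.2138]
tool_rot: [-0.0, 0.999, -0.048, -0.0]
contact_force: [0.5, -0.1, -1.0]
width: 0.0598
time_s: 1.7
eef_pos: [0.6414, -0.2379, 0.2134]
tool_rot: [-0.0, 0.999, -0.046, -0.0]
contact_force: [0.5, -0.9, -0.5]
width: 0.0602
```

```bash
python3 -m pendant '{"delta_pos":[[0,0,-2.5],[0,0,-2.5],[0,0,-2.5],[0,0,-2.5],[0,0,-2.5],[0,0,-2],[0,0,-1.5],[0,0,-1.2],[0,0,0],[0,0,0]],"delta_rot":[[0,0,0],[0,0,0],[0,0,0],[0,0,0],[0,0,0],[0,0,0],[0,0,0],[0,0,0],[0,0,0],[0,0,0]],"gripper":[6,6,6,6,6,6,6,6,6,6]}' 20
python3 - <<'E'
from h import *
snap('side','side1')
E
```

```text
time_s: 2.7
eef_pos: [0.6416, -0.2388, 0.0424]
tool_rot: [0.0, 0.999, -0.047, 0.0]
contact_force: [1.1, 0.3, 0.3]
width: 0.06
```

View pics/side1.png

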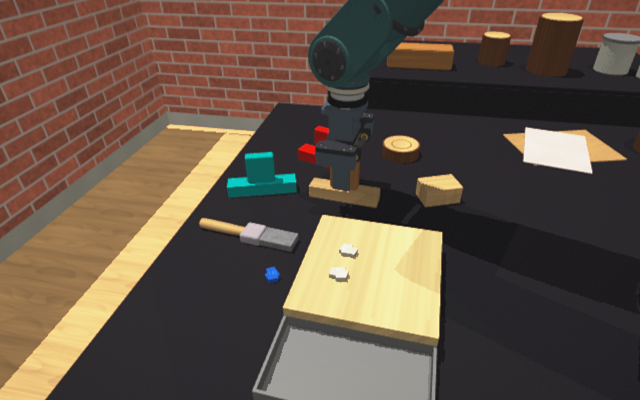

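The gripper straddles the handle at about (345,175), and nothing has been moved. Next I close the fingers and lift.

```bash
python3 -m pendant '{"delta_pos":[[0,0,0],[0,0,0],[0,0,0],[0,0,0],[0,0,0],[0,0,0],[0,0,0],[0,0,0]],"delta_rot":[[0,0,0],[0,0,0],[0,0,0],[0,0,0],[0,0,0],[0,0,0],[0,0,0],[0,0,0]],"gripper":[1,1,1,1,1,1,1,1]}' 40
python3 -m pendant '{"delta_pos":[[0,0,1],[0,0,2],[0,0,2],[0,0,2],[0,0,1],[0,0,0]],"delta_rot":[[0,0,0],[0,0,0],[0,0,0],[0,0,0],[0,0,0],[0,0,0]],"gripper":[1,1,1,1,1,1]}'
python3 - <<'E'
from h import *
for n in('top','side'):
    c=snap(n,n+'2')
E
```

```text
time_s: 3.55
eef_pos: [0.6414, -0.2386, 0.042]
tool_rot: [-0.0, 0.999, -0.047, 0.0]
contact_force: [-0.7, 0.7, 2.4]
width: 0.0216
time_s: 4.15
eef_pos: [0.6423, -0.239, 0.1244]
tool_rot: [0.001, 0.999, -0.047, 0.002]
contact_force: [0.2, -0.7, -1.4]
width: 0.0221
```

View pics/side2.png

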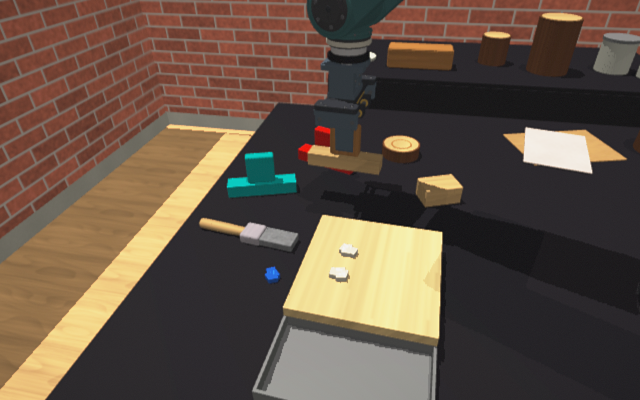

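View pics/top2.png

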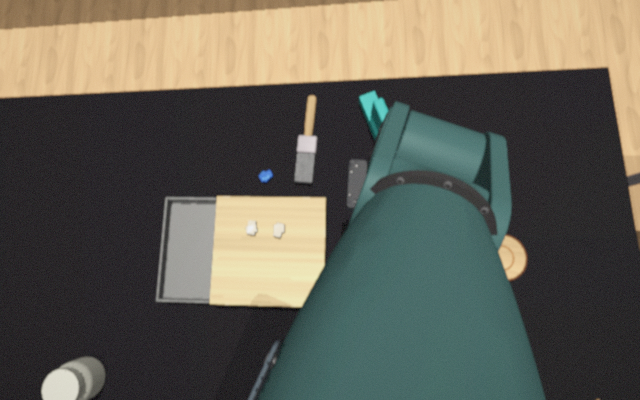

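The scraper is held with its foot level, about (345,158) in the side view, and the red look-alike is untouched. Now I carry it over the near end of the board, behind chip1, and lower it.

```bash
python3 -m pendant '{"delta_pos":[[-0.5,1.7,0],[-1,3.4,0],[-1,3.4,0],[-1,3.4,0],[-1,3.3,0],[-0.5,1.6,0],[0,0,0],[0,0,-1.2],[0,0,-1.2],[0,0,0]],"delta_rot":[[0,0,0.01],[0,0,0.01],[0,0,0.01],[0,0,0.01],[0,0,0.007],[0,0,0],[0,0,0],[0,0,0],[0,0,0],[0,0,0]],"gripper":[1,1,1,1,1,1,1,1,1,1]}'
python3 - <<'E'
from h import *
c=snap('side','side3');cv2.imwrite('pics/side3c.png',cv2.resize(c['image'][130:400,220:480],None,fx=2.2,fy=2.2))
E
```

```text
time_s: 5.25
eef_pos: [0.5902, -0.0713, 0.0954]
tool_rot: [-0.0, 1.0, -0.024, -0.002]
contact_force: [-0.2, 0.1, -2.7]
width: 0.0216
```

View pics/side3c.png

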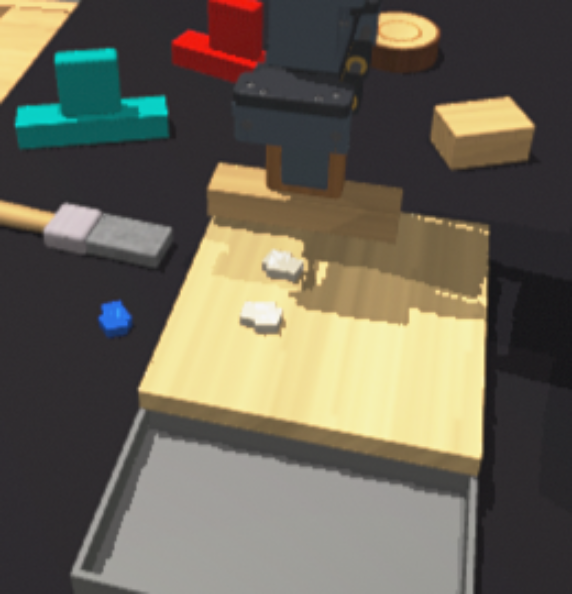

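The foot stands just above the board, behind both flakes (crop (280,265) and (262,316)), and spans them in x. I'll lower it until it touches.

```bash
python3 -m pendant '{"delta_pos":[[0,0,-0.4],[0,0,-0.3],[0,0,0],[0,0,0]],"delta_rot":[[0,0,0],[0,0,0],[0,0,0],[0,0,0]],"gripper":[1,1,1,1]}'
python3 -m pendant '{"delta_pos":[[0,0,-0.1],[0,0,0],[0,0,0]],"delta_rot":[[0,0,0],[0,0,0],[0,0,0]],"gripper":[1,1,1]}'
```

```text
time_s: 5.7
eef_pos: [0.5914, -0.0707, 0.091]
tool_rot: [-0.0, 1.0, -0.024, 0.0]
contact_force: [0.4, 0.6, -2.5]
width: 0.0214
time_s: 6.0
eef_pos: [0.5914, -0.0706, 0.09]
tool_rot: [0.0, 1.0, -0.024, 0.0]
contact_force: [0.1, 0.9, -1.7]
width: 0.0217
```

```bash
python3 -m pendant '{"delta_pos":[[0,0,-0.1],[0,0,-0.1],[0,0,0],[0,0,0]],"delta_rot":[[0,0,0],[0,0,0],[0,0,0],[0,0,0]],"gripper":[1,1,1,1]}'
```

```text
time_s: 6.4
eef_pos: [0.5913, -0.0706, 0.0879]
tool_rot: [-0.0, 1.0, -0.024, -0.0]
contact_force: [0.2, 0.8, -1.6]
width: 0.0216
```

```bash
python3 -m pendant '{"delta_pos":[[0,0,-0.1],[0,0,0],[0,0,0]],"delta_rot":[[0,0,0],[0,0,0],[0,0,0]],"gripper":[1,1,1]}'
```

```text
time_s: 6.7
eef_pos: [0.5915, -0.0706, 0.087]
tool_rot: [0.0, 1.0, -0.024, 0.0]
contact_force: [1.2, -0.5, -1.2]
width: 0.0217
```

```bash
python3 -m pendant '{"delta_pos":[[0,0,-0.1],[0,0,0],[0,0,0]],"delta_rot":[[0,0,0],[0,0,0],[0,0,0]],"gripper":[1,1,1]}'
```

```text
time_s: 7.0
eef_pos: [0.5915, -0.0706, 0.0869]
tool_rot: [-0.0, 1.0, -0.024, -0.0]
contact_force: [-8.6, 1.0, 16.7]
width: 0.0219
```

Contact, 17 N at z 0.087. I'll ease off slightly and sweep along board +y.

```bash
python3 -m pendant '{"delta_pos":[[0,0,0.07],[0.02,0.5,0],[0.04,0.8,0],[0.04,0.8,0],[0.04,0.8,0],[0.04,0.8,0],[0.04,0.8,0],[0.04,0.8,0],[0.04,0.8,0],[0.04,0.8,0]],"delta_rot":[[0,0,0],[0,0,0],[0,0,0],[0,0,0],[0,0,0],[0,0,0],[0,0,0],[0,0,0],[0,0,0],[0,0,0]],"gripper":[1,1,1,1,1,1,1,1,1,1]}'
python3 - <<'E'
from h import *
c=snap('side','side4');cv2.imwrite('pics/side4c.png',cv2.resize(c['image'][130:400,220:480],None,fx=2.2,fy=2.2))
E
```

```text
time_s: 8.0
eef_pos: [0.5951, -0.0009, 0.087]
tool_rot: [0.0, 1.0, -0.023, 0.0]
contact_force: [-0.3, -4.1, 6.1]
width: 0.0218
```

View pics/side4c.png

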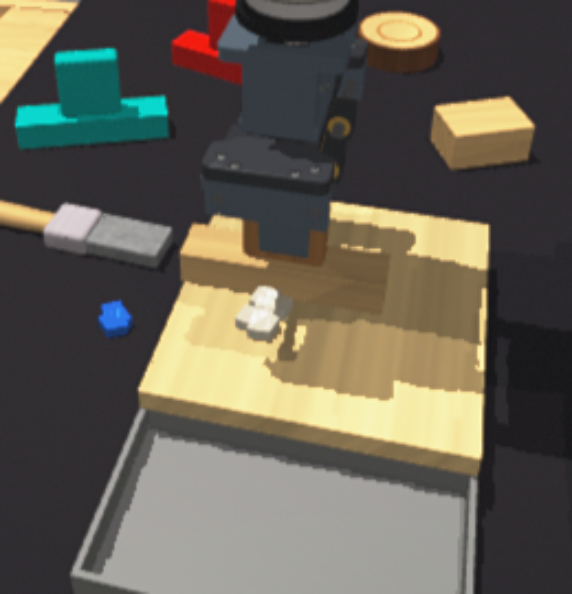

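Both flakes lie flat in front of the foot at crop (265,300–320) and are being pushed. Continuing.

```bash
python3 -m pendant '{"delta_pos":[[0.02,0.5,0],[0.04,0.8,0],[0.04,0.8,0],[0.04,0.8,0],[0.04,0.8,0],[0.04,0.8,0],[0.04,0.8,0],[0.04,0.8,0],[0.04,0.8,0],[0.03,0.6,0]],"delta_rot":[[0,0,0],[0,0,0],[0,0,0],[0,0,0],[0,0,0],[0,0,0],[0,0,0],[0,0,0],[0,0,0],[0,0,0]],"gripper":[1,1,1,1,1,1,1,1,1,1]}'
python3 - <<'E'
from h import *
c=snap('side','side5');cv2.imwrite('pics/side5c.png',cv2.resize(c['image'][130:400,220:480],None,fx=2.2,fy=2.2))
E
```

```text
time_s: 9.05
eef_pos: [0.5987, 0.0742, 0.087]
tool_rot: [0.0, 1.0, -0.023, 0.0]
contact_force: [-0.7, -4.8, 6.4]
width: 0.0221
```

View pics/side5c.png

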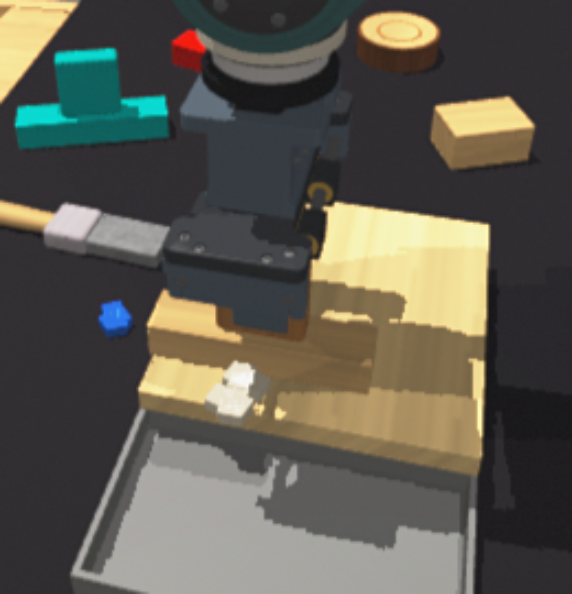

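The flakes are at the board edge, crop (240,375–400). Continuing slowly.

```bash
python3 -m pendant '{"delta_pos":[[0.02,0.5,0],[0.03,0.6,0],[0.03,0.6,0],[0.03,0.6,0],[0.03,0.6,0],[0.03,0.6,0],[0.03,0.6,0],[0.02,0.4,0],[0,0,0],[0,0,0]],"delta_rot":[[0,0,0],[0,0,0],[0,0,0],[0,0,0],[0,0,0],[0,0,0],[0,0,0],[0,0,0],[0,0,0],[0,0,0]],"gripper":[1,1,1,1,1,1,1,1,1,1]}'
python3 - <<'E'
from h import *
c=snap('side','side6');cv2.imwrite('pics/side6c.png',cv2.resize(c['image'][130:400,220:480],None,fx=2.2,fy=2.2))
c=snap('top','top6')
E
```

```text
time_s: 10.1
eef_pos: [0.6008, 0.1194, 0.087]
tool_rot: [-0.0, 1.0, -0.023, 0.0]
contact_force: [-0.4, 1.9, 6.4]
width: 0.0217
```

View pics/side6c.png

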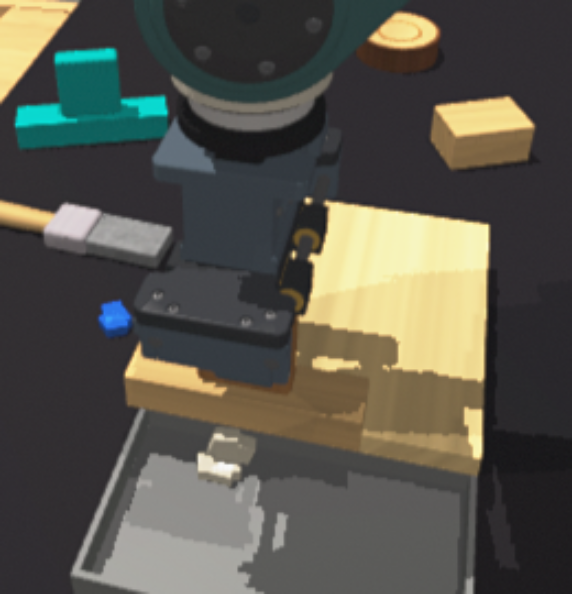

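View pics/top6.png

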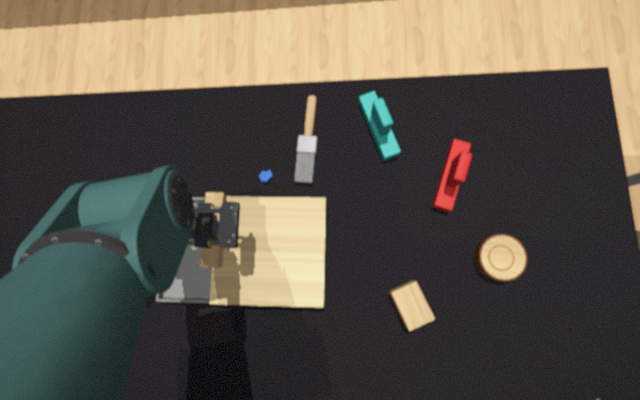

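Both flakes are off the board and in the tray, crop (230,440) and (218,465). I'll lift a little, return to mid-board and set the scraper down.

```bash
python3 -m pendant '{"delta_pos":[[0,0,0.5],[0,0,0.5],[-0.3,-0.8,0],[-0.8,-2,0],[-0.8,-2,0],[-0.8,-2,0],[-0.8,-2,0],[-0.5,-1.4,0],[-0.2,-0.6,0],[0,0,0]],"delta_rot":[[0,0,0],[0,0,0],[0,0,0],[0,0,0],[0,0,0],[0,0,0],[0,0,0],[0,0,0],[0,0,0],[0,0,0]],"gripper":[1,1,1,1,1,1,1,1,1,1]}'
python3 -m pendant '{"delta_pos":[[0,0,-0.5],[0,0,-0.3],[0,0,-0.1],[0,0,0],[0,0,0]],"delta_rot":[[0,0,0],[0,0,0],[0,0,0],[0,0,0],[0,0,0]],"gripper":[1,1,1,1,1]}'
```

```text
time_s: 11.2
eef_pos: [0.5585, 0.0098, 0.0966]
tool_rot: [-0.0, 1.0, -0.024, -0.0]
contact_force: [0.2, 0.3, -2.0]
width: 0.0217
time_s: 11.7
eef_pos: [0.5587, 0.0106, 0.0876]
tool_rot: [-0.0, 1.0, -0.023, 0.0]
contact_force: [0.1, 0.4, -1.4]
width: 0.0218
```

```bash
python3 -m pendant '{"delta_pos":[[0,0,-0.07],[0,0,0],[0,0,0]],"delta_rot":[[0,0,0],[0,0,0],[0,0,0]],"gripper":[1,1,1]}'
```

```text
time_s: 12.0
eef_pos: [0.5586, 0.0104, 0.087]
tool_rot: [-0.0, 1.0, -0.024, 0.0]
contact_force: [0.2, -0.5, -2.7]
width: 0.0217
```

Almost touching. I'll nudge down a hair, open, and rise.

```bash
python3 -m pendant '{"delta_pos":[[0,0,-0.04],[0,0,0]],"delta_rot":[[0,0,0],[0,0,0]],"gripper":[1,1]}'
python3 -m pendant '{"delta_pos":[[0,0,0],[0,0,0],[0,0,0],[0,0,0],[0,0,0],[0,0,0],[0,0,0]],"delta_rot":[[0,0,0],[0,0,0],[0,0,0],[0,0,0],[0,0,0],[0,0,0],[0,0,0]],"gripper":[2.6,3.2,4,5,6,6,6]}'
python3 -m pendant '{"delta_pos":[[0,0,1],[0,0,2],[0,0,3],[0,0,3],[0,0,3],[0,0,3],[0,0,0]],"delta_rot":[[0,0,0],[0,0,0],[0,0,0],[0,0,0],[0,0,0],[0,0,0],[0,0,0]],"gripper":[6,6,6,6,6,6,6]}'
python3 -m pendant '{"delta_pos":[[0,-3,0],[0,-4,0],[0,-4,0],[0,-4,0],[0,-4,0],[0,-4,0],[0,-4,0],[0,-3,0],[0,0,0],[0,0,0]],"delta_rot":[[0,0,0],[0,0,0],[0,0,0],[0,0,0],[0,0,0],[0,0,0],[0,0,0],[0,0,0],[0,0,0],[0,0,0]],"gripper":[6,6,6,6,6,6,6,6,6,6]}'
python3 - <<'E'
from h import *
c=snap('side','side7');cv2.imwrite('pics/side7c.png',cv2.resize(c['image'][130:400,220:480],None,fx=2.2,fy=2.2))
P=cloud(c);m=(P[...,2]>.13)&(P[...,2]<.145)&(abs(P[...,0]-.56)<.08)&(abs(P[...,1])<.08)&(c['depth']>0)
print(m.sum(),P[m].mean(0))
c=snap('top','top7')
E
```

```text
time_s: 12.2
eef_pos: [0.5586, 0.0104, 0.0869]
tool_rot: [0.0, 1.0, -0.024, -0.0]
contact_force: [-3.7, 0.7, 6.2]
width: 0.0219
time_s: 12.9
eef_pos: [0.5586, 0.0104, 0.0865]
tool_rot: [-0.0, 1.0, -0.024, -0.0]
contact_force: [-0.3, 0.5, -0.1]
width: 0.0599
time_s: 13.6
eef_pos: [0.5607, 0.0104, 0.2413]
tool_rot: [-0.0, 1.0, -0.024, 0.003]
contact_force: [1.0, -0.2, 0.2]
width: 0.0597
time_s: 14.6
eef_pos: [0.5582, -0.2897, 0.2361]
tool_rot: [-0.0, 1.0, -0.024, -0.0]
contact_force: [-0.2, 1.2, 0.1]
width: 0.0601
470 [0.56039525 0.01509276 0.13571079]
```

View pics/side7c.png

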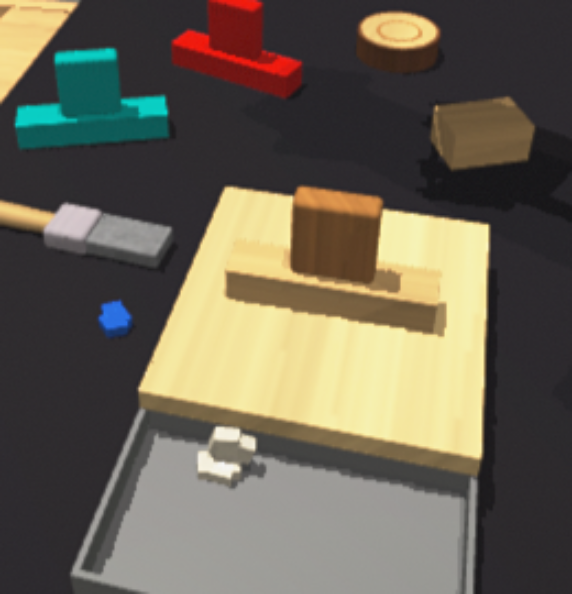

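View pics/top7.png

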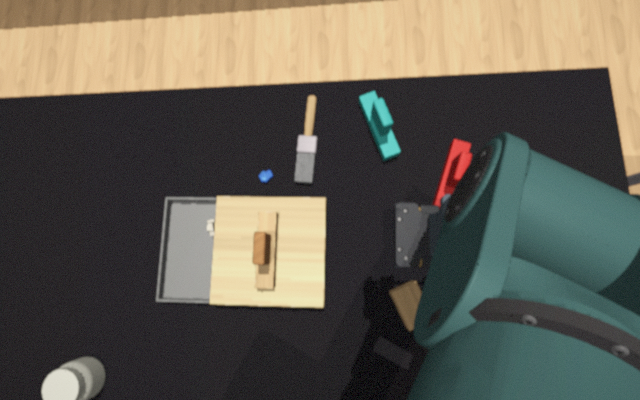

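The scraper stands upright mid-board, and both flakes are in the tray near the board edge, crop (230,440) and (218,467). One seems to lean on the other, so I'll check their heights before handing in.

```bash
python3 - <<'E'
from h import *
c=dict(np.load('pics/side7.npz'));P=cloud(c);h=cv2.cvtColor(c['image'],cv2.COLOR_BGR2HSV)
m=(h[...,1]<70)&(h[...,2]>130);m[:320]=0;m[355:]=0;m[:,:305]=0;m[:,340:]=0
p=P[m];B=np.array([.559,.0105]);q=p[:,:2]-B
print(len(p));print(np.percentile(q@[.047,.999],[2,25,50,75,98]).round(3),np.percentile(q@[.999,-.047],[2,98]).round(3),np.percentile(p[:,2],[2,25,50,75,98]).round(3))
E
```

```text
643
[0.118 0.13  0.137 0.144 0.153] [0.023 0.074] [0.003 0.004 0.006 0.016 0.037]
```

```bash
python3 - <<'E'
from h import *
c=snap('side','side8');P=cloud(c)
cv2.imwrite('pics/side8c.png',cv2.resize(c['image'][310:360,290:360],None,fx=10,fy=10,interpolation=cv2.INTER_CUBIC))
B=np.array([.559,.0105])
for v in range(318,354,2):
    print(v,[(int(1000*((P[v,u,:2]-B)@[.047,.999])),int(1000*P[v,u,2])) for u in(314,318,322,326,330,334)])
t=snap('top','top8');cv2.imwrite('pics/top8c.png',cv2.resize(t['image'][190:310,150:280],None,fx=4.5,fy=4.5,interpolation=cv2.INTER_CUBIC))
E
```

```text
318 [(115, 34), (115, 36), (115, 37), (115, 39), (115, 41), (116, 44)]
320 [(116, 31), (114, 30), (114, 32), (115, 34), (115, 36), (115, 38)]
322 [(109, 17), (108, 18), (116, 29), (115, 30), (115, 33), (114, 33)]
324 [(109, 13), (127, 38), (124, 35), (491, 515), (116, 28), (116, 30)]
326 [(109, 8), (129, 36), (126, 35), (126, 35), (110, 17), (108, 16)]
328 [(110, 5), (133, 38), (131, 36), (130, 37), (124, 31), (122, 30)]
330 [(113, 4), (133, 33), (134, 36), (132, 35), (127, 31), (125, 29)]
332 [(116, 4), (132, 27), (133, 31), (132, 31), (130, 30), (128, 29)]
334 [(134, 23), (134, 26), (132, 24), (131, 25), (132, 28), (130, 27)]
336 [(129, 12), (135, 22), (133, 21), (134, 24), (130, 21), (130, 23)]
338 [(133, 13), (134, 17), (133, 18), (132, 17), (131, 18), (120, 5)]
340 [(138, 16), (136, 15), (133, 12), (133, 14), (125, 5), (122, 3)]
342 [(140, 14), (139, 14), (137, 14), (135, 13), (127, 3), (125, 2)]
344 [(143, 14), (142, 14), (140, 14), (138, 13), (131, 5), (131, 6)]
346 [(142, 7), (143, 11), (143, 12), (137, 7), (135, 6), (133, 5)]
348 [(143, 4), (143, 7), (144, 10), (139, 4), (137, 4), (137, 6)]
350 [(146, 4), (144, 3), (144, 5), (141, 4), (140, 4), (140, 5)]
352 [(149, 5), (147, 3), (146, 4), (145, 4), (143, 3), (143, 5)]
```

View pics/side8c.png

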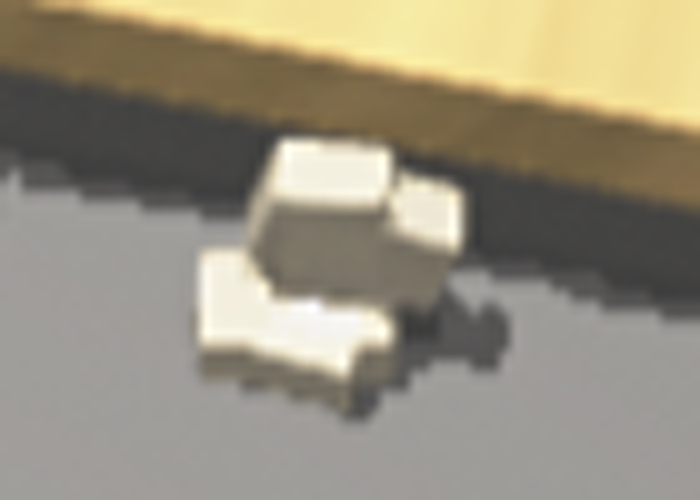

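View pics/top8c.png

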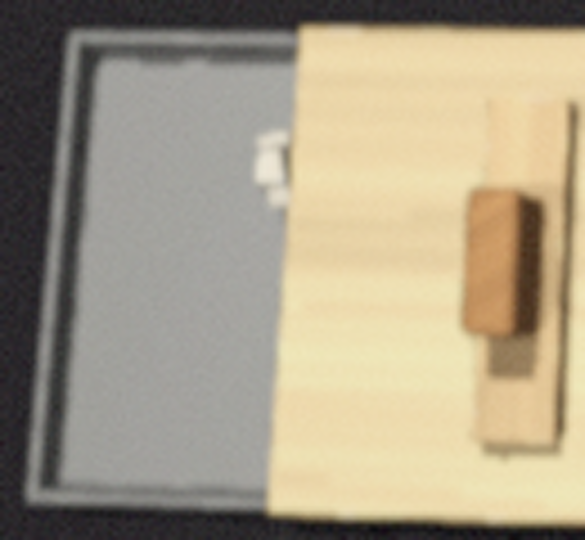

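Every flake point lies at board y 118–153 mm and z ≤ 38 mm, below the 45 mm board top. Both flakes are inside the tray, one flat on the floor and one resting on edge against it. The top crop and the pictures before and after show them at rest. Handing in.

```bash
python3 -c "
from station import arm
print(arm.get_obs()['time_s'],arm.close_job())"
```

```text
the job is handed in; nothing more can be done
14.8 None
```

I gripped the wooden scraper by its handle and set it on the board. I then wiped both white flakes over the edge into the grey tray and left the scraper standing at mid-board with the gripper clear. The fingers did not touch the flakes, and the job was handed in at 14.8 s of the 48 s allowed.

**Final checks:**
- **Scraper:** it stands upright on the board, handle centre near (0.560, 0.015) by the side camera, about 5 mm in y from where I released it. That is within the cameras' disagreement seen earlier.
- **Flakes:** both are inside the tray, at board y 118–153 mm and no higher than about 38 mm, below the 45 mm board top. One lies flat on the floor. The other came to rest on its edge on top of the first, so it is not flat and rises above the 26 mm tray wall. It did not move between the last pictures, and I left it that way.
- **Force:** the highest wrist force I read was about 19 N, when the foot first touched the board.
- **Other objects:** the blue, red and turquoise look-alikes and everything else stayed where they were.

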